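# Unlock the lapping spindle and hold its polished face up for inspection

### The job

Turn the black wing knob on the locking stand clockwise (seen from above) until it clicks over into its free position; then draw the specimen spindle straight up out of its sleeve by the knurled grip and tip it onto its side, so that it lies about level and the polished face looks sideways. Do not let the specimen knock against anything and leave the other things on the bench where they are. Finish still holding the spindle so, at rest in the air with all of it at least 20 cm above the bench.

Things in the scene. Friction and masses are not known exactly. Their poses are not given: they have to be found in the camera images.
- stand: locking stand, fixed to the bench: grey base plate 95 x 185 mm, 12 mm high; at its +y end a round aluminium sleeve (64 mm dia, 60 mm high), at its -y end a 50 mm dia boss, 62 mm high, with the wing knob; between them a bolt housing 30 mm wide, 58 mm high. Origin: centre of its underside; z up, y from knob to sleeve. Sleeve axis at y = +45 mm, knob axis at y = -42 mm
- sleeve_mouth (a point): centre of the sleeve's open top, 60 mm above the bench. Bore 40 mm dia; the spindle's widest part inside is 37 mm and must rise 45 mm to come out
- knob (a joint): angle of the wing knob about its upright axis, rad, grows clockwise seen from above: 0 = locked (a bolt stands in the spindle's groove, it cannot be lifted), 1.4 = free; stops at both. A sprung plunger on a cam holds it at either stop: it takes about 0.15 N m to turn it away from 0, less towards the hump half way (0.7), past which it snaps on by itself to 1.4
- knob_grip (a point): middle of the knob's wing, on the knob's axis, 94.5 mm above the bench. The wing is a black bar 54 mm long, 11 mm thick, 27 mm high (81 to 108 mm above the bench) over a skirt 41 mm dia that ends 71 mm above the bench. The point's x axis runs along the wing: along the stand's x when locked
- spindle: loose steel spindle, round, 116 mm long, 0.2 to 0.33 kg, upright in the sleeve, hanging by a 49 mm dia flange (45 to 51 mm above its origin). Below it a 37 mm dia chuck with the specimen; above it a 16 mm stem and a knurled grip 24 mm dia, 80 to 116 mm above the origin. Origin: centre of the polished face at its lower end, 15 mm above the bench when seated; z along its axis to the grip
- spindle_grip (a point): point on the spindle's axis in the knurled grip, 100 mm above the polished face; the middle of mass lies about 55 mm nearer the face
- spindle_top (a point): centre of the grip's end face, 116 mm above the polished face
- mount: the specimen: a black resin mount 30 mm dia, 20 mm high, fixed in the spindle's lower end with 8 mm showing; its polished face is the spindle's lower end. Origin: centre of the hidden back face
- loupe: bystander: black stand magnifier 38 mm dia, 38 mm high, on the robot's side of the stand. Origin: centre of its underside
- mount_7: bystander: loose black specimen mount 30 mm dia, 17 mm high, behind the stand. Origin: centre of its underside
- plasticine: bystander: green plasticine block 34 x 52 x 18 mm on the robot's side of the stand. Origin: centre of its underside
Not all that is in view belongs to the job. Several things have the shape of the stand; the one meant has the colours described above.

How it is judged:
By the outcome, as a careful person would: the job done as asked, in the order asked, and still so for the second after the job is handed in, while the arm keeps its last pose, push and grip.
It also fails if it takes over 48 s, if anything falls off the work surface, if the arm or the gripper's body presses on something with over 40 N, if the wrist force passes 120 N, or if a joint passes its speed limit or range.

### The arm

A 7-joint arm with a two-finger parallel gripper is mounted at the origin on a cart in front of the work surface, level with it; the furniture and walls round the work are solid. World frame = base frame: x ahead of the robot, y to its left, z up, the work surface at z = 0. Lengths are in mm, angles in rad, forces in N, time in s.
With the tool pointing down it reaches from about 400 to 900 mm from the base axis. Payload 5.6 kg.
Tool frame: the origin (TCP) lies midway between the tips of the shut fingers; the grasp point (between the pads) lies 19 mm behind it; z points along the fingers, y is the line along which they close (so a half turn about z gives the same grasp; the last joint's range is limited). The gripper opens to 92 mm and grips with 3 to 60 N. Pads are 20 mm wide; open, the fingers measure 128 mm over their backs; the gripper's body (75 mm by 189 mm) begins 69 mm behind the grasp point.
Start: joints at [-1.262, 0.468, -0.012, 1.603, 0.006, 1.071, -0.056], TCP at [224.023, 610.182, 214.592] pointing down, gripper open.
Joint ranges: [-2.53, 2.53], [-0.31, 2.02], [-1.57, 1.55], [0.28, 2.44], [-1.29, 4.43], [0.15, 1.84], [-2.92, 2.92]. Speed limits (rad/s): [2.57, 2.57, 3.14, 3.14, 3.14, 3.14, 3.14].

### API

Orientations are given as a rotation vector (axis times angle).
In Python, from cell import robot, grip, kin, viewer gives the robot as it stands. Calls block until the motion is done:
- robot.movep(position, orientation): joint-space move of the TCP to a pose.
- robot.servo_line(position, feed=150, rotation=None): straight line of the TCP; rotation=None keeps the orientation; feed is the mean speed in mm/s.
- robot.goto_joints(angles): joint-space move.
- grip(opening, newtons=None): opening from 0.0 (shut) to 1.0 (fully open); newtons is the grip in N (None keeps the last); returns when the fingers have stopped.
- robot.hold(seconds).
- kin.ik(position, orientation): joint angles nearest the present ones, or None.
- robot.observe(): the state.
- viewer.read_camera(name): name is "scene" or "top" or "wrist"; returns the picture (400x640x3 uint8, red, green, blue); there is no depth.
- viewer.camera_info(name): a dict with "camera_matrix" (3x3 intrinsics, pixels), "R" (3x3) and "t" (3): a world point X has camera coordinates R X + t. Camera axes: x right, y down, z forward; pixel columns grow to the right and rows downward; lengths in mm; the calibration is good to about 2 mm. A picture is of the moment at which its call begins: read the wrist's pose just before it. camera_info takes no time and is no camera call; for the wrist camera it gives the pose at the moment of the call.
A pose or a line that the arm cannot do raises robot.IKError and nothing moves.
- robot.job_done(): hands the job in; it is judged then, once.
Trained networks look in the newest picture that a camera, given by its name, has taken for a name from the list of things; names that differ only in an ending like _2 or _b are one class to them, and where a whole thing is asked for, a point or a joint stands for the part that bears it (a point fixed in the world has none). Each returns a list of dicts, best first, with "confidence" (0 to 1); they miss things now and then, are a little off and sometimes report something else, mostly with a low value. They report only what shows in the picture. A call takes as long as a camera call. They do not tell look-alikes from the thing itself.
- viewer.silhouettes(name, camera): "mask" (400x640 bool, what is visible of it).
- viewer.pinpoint(name, camera): "at" ([x, y, z] in mm, in the coordinates of the camera as it stood for that picture, good to about 4 mm: a listed point, or the origin of a listed thing).
The state is a dict: "t": time; "joints": joint angles; "joint_velocities": joint speeds; "joint_torque": joint torques, N m; "tcp_pos": TCP position; "tcp_rot": TCP orientation; "contact_force": force on the tool from outside, world axes, zero at the start; "wrist_torque": the same for the moment, N m; "grip_width": opening from 0.0 (shut) to 1.0 (fully open); "grip_force": force on a finger pad.
Only numpy, scipy, OpenCV 4.12 (cv2) and the standard library are available. Lean on these libraries where they do the work, as an engineer would, in place of code of your own. Each camera call takes 0.05 s, during which the arm holds its last target. There are 200 camera calls.

## Working session

There is one attempt and no reset: what is moved stays moved. The work goes in short steps, each a Python script; the robot and the scene stay as the last script left them, time stands still between calls to the robot, and variables do not carry over. Pictures are saved under pics/ and viewed, at most 10 in all, crops included, and the job is handed in when it is done.

```bash
ls; mkdir -p pics; cat > h.py <<'E'
import numpy as np, cv2
from scipy.spatial.transform import Rotation as Rn
from cell import robot, grip, kin, viewer
def snap(c,fn=None,crop=None,scale=1):
    im=viewer.read_camera(c)
    if fn:
        o=im[:,:,::-1]
        if crop: o=o[crop[1]:crop[3],crop[0]:crop[2]]
        cv2.imwrite('pics/'+fn,cv2.resize(o,None,fx=scale,fy=scale,interpolation=cv2.INTER_CUBIC))
    return im
def world(p,ci): return np.array(ci['R']).T@(np.array(p)-np.array(ci['t']))
def px(X,ci):
    c=np.array(ci['R'])@np.array(X)+np.array(ci['t']); q=np.array(ci['camera_matrix'])@c; return q[:2]/q[2]
def ray(u,v,z,ci):
    R=np.array(ci['R']);t=np.array(ci['t']);d=R.T@np.linalg.solve(np.array(ci['camera_matrix']),[u,v,1]);o=-R.T@t
    return o+d*(z-o[2])/d[2]
E
python3 - <<'E'
from h import *
snap('scene','s1.png');si=viewer.camera_info('scene')
for c in ('scene','top'):
    if c=='top': snap('top','t1.png')
    ci=viewer.camera_info(c)
    for n in ('stand','knob_grip','spindle_top','sleeve_mouth','loupe','mount_7','plasticine'):
        for d in viewer.pinpoint(n,c):
            w=world(d['at'],ci); print(c,n,round(d['confidence'],2),w.round(),px(w,ci).round())
o=robot.observe(); print(o['t'],o['tcp_rot'],o['grip_width'])
E
```

```text
pics
scene stand 0.8 [ 494. -154.    2.] [353. 305.]
scene stand 0.76 [466. 103.   0.] [273. 218.]
scene stand 0.66 [408.  24.  -4.] [263. 256.]
scene stand 0.58 [458. 148.  60.] [258. 185.]
scene knob_grip 0.91 [483.  63.  93.] [288. 194.]
scene knob_grip 0.68 [ 509. -195.   90.] [379. 289.]
scene sleeve_mouth 0.87 [ 489. -109.   57.] [338. 268.]
scene sleeve_mouth 0.72 [455. 146.  62.] [257. 185.]
scene loupe 0.64 [382. 114.  -1.] [233. 229.]
scene mount_7 0.4 [534. 169.   0.] [287. 188.]
scene plasticine 0.72 [409.  24.  -4.] [264. 256.]
top stand 0.94 [470. 108.   1.] [279. 220.]
top stand 0.65 [ 497. -154.   -3.] [400. 205.]
top knob_grip 0.79 [ 506. -192.   92.] [429. 195.]
top knob_grip 0.64 [479.  65.  93.] [297. 212.]
top spindle_top 0.83 [452. 148. 130.] [252. 226.]
top sleeve_mouth 0.76 [454. 145.  59.] [258. 227.]
top sleeve_mouth 0.68 [ 486. -107.   58.] [383. 208.]
top loupe 0.7 [379. 112.   1.] [278. 263.]
top loupe 0.62 [469. 108.   3.] [279. 220.]
top mount_7 0.49 [528. 168.   4.] [251. 194.]
top plasticine 0.88 [405.  25.   4.] [319. 249.]
top plasticine 0.53 [526. 170.   2.] [250. 195.]
top plasticine 0.31 [459. 151.  15.] [259. 226.]
0.8 [5.49908271e-01 3.09302161e+00 1.71370653e-04] 0.9976845618475281
```

View pics/s1.png

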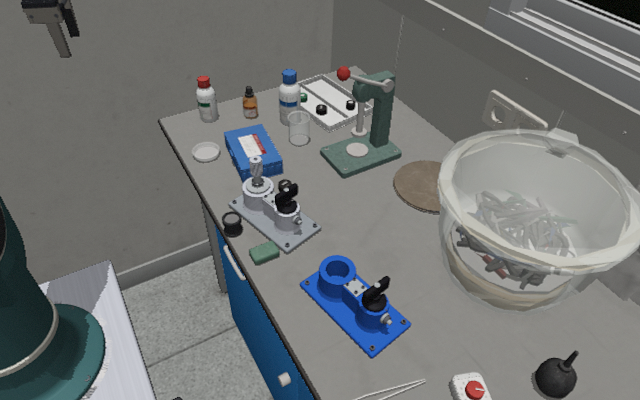

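View pics/t1.png

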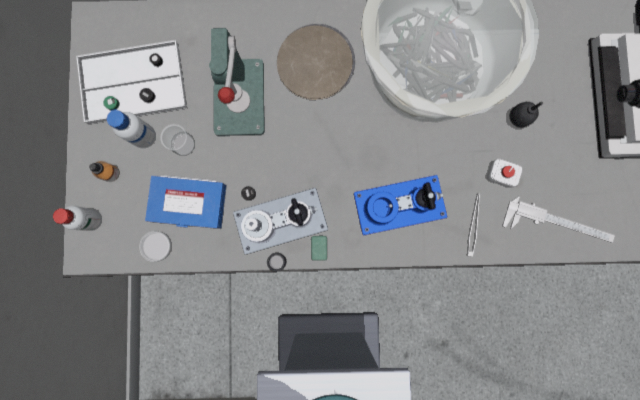

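```bash
python3 - <<'E'
import cv2
i=cv2.imread('pics/t1.png')[150:300,220:460]; cv2.imwrite('pics/t1c.png',cv2.resize(i,None,fx=3.3,fy=3.3,interpolation=cv2.INTER_CUBIC))
E
```

```text
(no output)
```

View pics/t1c.png

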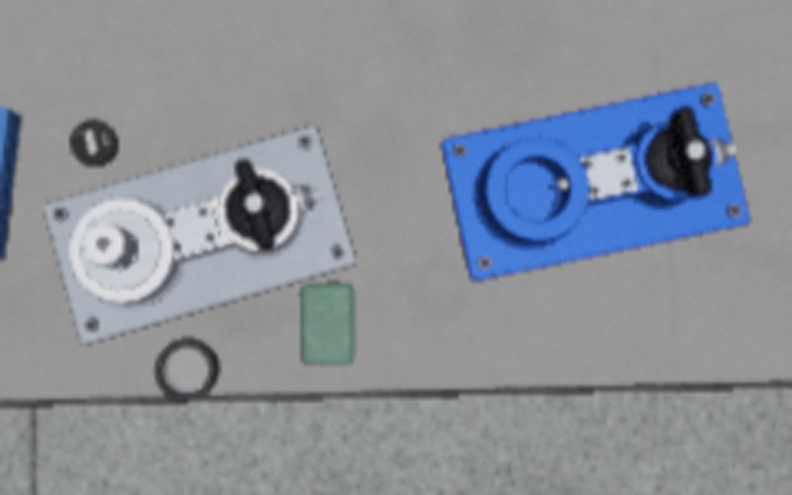

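The two look-alikes are the grey stand at top-image (280,220), holding the spindle, with a black wing at (297,212), and an all-blue empty stand at (400,205). The grey one matches the description and the crop confirms it: wing along the stand's x, so locked. The loupe is at (277,262), the loose mount at (248,193) and the plasticine at (319,248).

Next I'll move above it for a wrist view.

```bash
cat >> h.py <<'E'
def down(yaw):  # tool z down, tool y at heading yaw (rad)
    y=np.array([np.cos(yaw),np.sin(yaw),0]);z=np.array([0,0,-1.]);return Rn.from_matrix(np.c_[np.cross(y,z),y,z]).as_rotvec()
E
python3 - <<'E'
from h import *
yaw=np.deg2rad(108)
for a in (yaw,yaw+np.pi):
    for d in (0,-.7,-1.4,-1.5):
        q=kin.ik([481,64,85],down(a+d)); print(round(a,2),d,None if q is None else np.round(q,2))
best=None
for a in (yaw,yaw+np.pi):
    q=kin.ik([440,90,330],down(a)); print(np.round(q,2) if q is not None else None)
    if best is None or abs(q[6]+.7)<best[0]: best=(abs(q[6]+.7),a)
E
```

```text
1.88 0 [-0.35  0.38  0.17  2.11 -0.1   0.66  1.78]
1.88 -0.7 [-0.44  0.39  0.29  2.11 -0.18  0.66  1.15]
1.88 -1.4 [-0.53  0.4   0.4   2.12 -0.25  0.67  0.52]
1.88 -1.5 [-0.55  0.4   0.41  2.12 -0.26  0.67  0.43]
5.03 0 [-0.72  0.44  0.63  2.13 -0.4   0.69 -1.07]
5.03 -0.7 [-1.06  0.64  1.12  2.15 -0.8   0.86 -1.4 ]
5.03 -1.4 [-1.16  0.85  1.34  2.15 -1.01  1.04 -1.9 ]
5.03 -1.5 [-1.16  0.85  1.34  2.15 -1.01  1.04 -2.  ]
[-0.59 -0.01  0.32  1.94  0.    1.21  1.61]
[-0.95 -0.03  0.68  1.95  0.02  1.21 -1.54]
```

```bash
python3 - <<'E'
from h import *
robot.movep([440,90,300],down(np.deg2rad(107)))
robot.hold(.2)
ci=viewer.camera_info('wrist'); snap('wrist','w1.png')
for n in ('stand','knob_grip','spindle_top','sleeve_mouth','spindle_grip'):
    for d in viewer.pinpoint(n,'wrist'):
        w=world(d['at'],ci); print(n,round(d['confidence'],2),w.round(1),px(w,ci).round())
print(px([481,64,108],ci),px([454.5,146,131],ci)); o=robot.observe(); print(o['t'],o['tcp_pos'],np.round(o['joints'],2))
E
```

```text
stand 0.85 [ 493.7 -152.8   -3.6] [142. 144.]
stand 0.64 [4.644e+02 1.046e+02 1.000e-01] [328. 178.]
knob_grip 0.87 [ 503.8 -193.6   88.7] [ 62. 153.]
knob_grip 0.66 [406.8  24.6  -3. ] [284. 120.]
knob_grip 0.56 [475.6  65.5  91.4] [293. 196.]
spindle_top 0.75 [456.1 145.7 130.4] [370. 211.]
sleeve_mouth 0.91 [ 483.3 -106.6   61. ] [155. 154.]
sleeve_mouth 0.53 [478.6  64.5  93.1] [292. 198.]
spindle_grip 0.58 [456.3 148.6 116.2] [371. 207.]
[289.60202012 204.08579626] [370.60821066 209.50724218]
3.35 [440.01774153  90.04708738 299.99119184] [-0.58  0.02  0.31  1.98 -0.01  1.14  1.6 ]
```

View pics/w1.png

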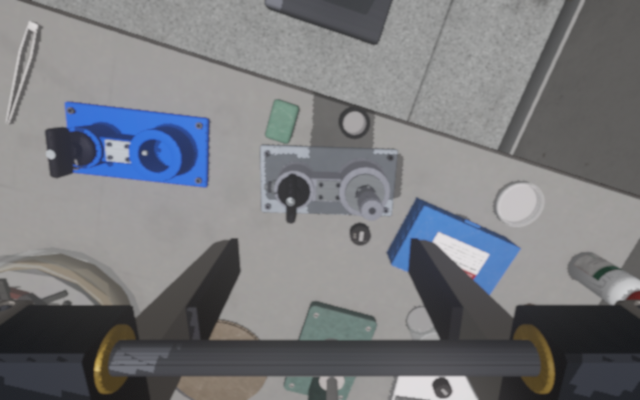

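The wrist view shows the grey stand at (328,180) nearly square to the image, with its knob at (292,190) and the spindle top at (370,209). I'll work out yaw and axis from the corners and the earlier picks, then take a closer look over the knob.

```bash
python3 - <<'E'
from h import *
ci=viewer.camera_info('wrist');ct=viewer.camera_info('top')
c=[ray(u,v,12,ci) for u,v in ((262,146),(398,151),(393,216),(262,212))]
t=[ray(220+u/3.3,150+v/3.3,12,ct) for u,v in ((83,343),(355,262),(315,127),(46,206))]
for P in (c,t):
    P=np.array(P)[:,:2]; print(P.mean(0).round(1),cv2.minAreaRect(P.astype(np.float32)))
print('knob cap top',ray(220+254/3.3,150+202/3.3,110,ct),'spin',ray(220+102/3.3,150+243/3.3,131,ct))
robot.movep([415,75,190],down(np.deg2rad(107)))
robot.hold(.2); ci=viewer.camera_info('wrist'); snap('wrist','w2.png')
for n in ('stand','knob_grip','spindle_top','sleeve_mouth'):
    for d in viewer.pinpoint(n,'wrist'):
        w=world(d['at'],ci); print(n,round(d['confidence'],2),w.round(1),px(w,ci).round())
E
```

```text
[467.1 105.8] ((466.8726806640625, 105.73968505859375), (92.48590087890625, 184.2964630126953), 15.097957611083984)
[467.5 104.2] ((467.4029541015625, 104.25843811035156), (91.26652526855469, 181.26217651367188), 15.05119800567627)
knob cap top [479.26856612  63.89195479 110.        ] spin [456.59169149 148.57161462 131.        ]
stand 0.78 [ 493.6 -152.8   -4.6] [103. 181.]
stand 0.73 [467.5 104.5  -1.4] [335. 225.]
knob_grip 0.96 [478.5  60.5  92.9] [286. 262.]
spindle_top 0.81 [456.1 150.5 131.7] [403. 291.]
sleeve_mouth 0.89 [ 483.9 -110.    55.2] [111. 199.]
```

View pics/w2.png

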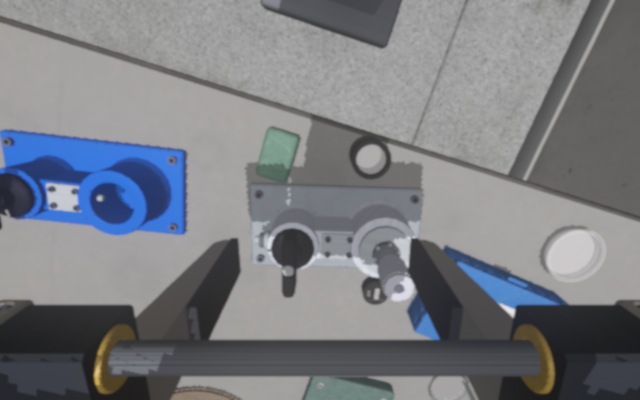

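Stand centre (467.3,105), yaw 15.1°, so the knob is at (478.4,64.3) and the sleeve at (455.7,148.4). These agree with the picks and the plate size, and the picture shows the knob at (292,250). Gripping the wing now.

```bash
python3 - <<'E'
from h import *
y0=np.deg2rad(105.1); K=[478.4,64.3]
grip(0.5)
robot.movep([*K,150],down(y0))
robot.servo_line([*K,87],feed=80)
print(robot.observe()['contact_force'])
grip(0.0,15)
o=robot.observe(); print(o['t'],o['grip_width']*92,o['grip_force'],np.round(o['contact_force'],1),o['tcp_pos'])
if o['grip_width']*92>8:
    grip(0.0,30)
    for d in (.35,.7,1.05,1.4):
        robot.servo_line([*K,87],rotation=down(y0-d))
        o=robot.observe(); print(d,round(o['t'],2),round(o['grip_width']*92,1),np.round(o['contact_force'],1),np.round(o['wrist_torque'],2))
E
```

```text
[ 0.03145903  0.27986534 -0.12760563]
7.1 10.706819790547879 14.999905228614807 [ 0.4 -3.6  0.6] [478.74249498  63.50973214  87.16928259]
0.35 7.82 11.1 [-0.2 -5.2  6.1] [-1.16  0.09  0.11]
0.7 8.32 11.1 [ 2.3 -8.4 -2.1] [-1.73 -0.37 -0.03]
1.05 8.82 10.7 [-1.1 -5.2  4.6] [-1.42  0.21 -0.16]
1.4 9.32 10.5 [-0.8 -7.2  4.4] [-1.54  0.15  0.03]
```

```bash
cat >> h.py <<'E'
def tipped(h,a):  # closing heading h, tipped by a about tool x
    return (Rn.from_rotvec(down(h))*Rn.from_rotvec([a,0,0])).as_rotvec()
E
python3 - <<'E'
from h import *
y0=np.deg2rad(105.1); K=[478.4,64.3]
grip(0.45); robot.servo_line([*K,180],feed=150)
robot.movep([430,90,230],down(np.deg2rad(25))); robot.hold(.1)
ci=viewer.camera_info('wrist'); snap('wrist','w3.png'); o=robot.observe(); print(o['t'],np.round(o['joints'],2))
for n in ('knob_grip','spindle_top'):
    for d in viewer.pinpoint(n,'wrist'):
        w=world(d['at'],ci); print(n,round(d['confidence'],2),w.round(1))
S=[455.9,148.4]
for hd in range(-180,180,30):
    h=np.deg2rad(hd); q=kin.ik([*S,97],down(h))
    if q is None: continue
    for s in (1,-1):
        R=tipped(h,s*np.pi/2); zt=Rn.from_rotvec(R).as_matrix()[:,2]
        for P in ([400,100,400],[500,100,400],[450,250,400],[550,150,400],[450,-50,400]):
            if kin.ik(P,R) is not None: print(hd,s,P,zt.round(2),np.round(q,2),np.round(kin.ik(P,R),2))
E
```

```text
11.25 [-1.05  0.08  0.83  2.12 -0.07  0.97  0.25]
knob_grip 0.58 [478.3  64.9  93.6]
spindle_top 0.94 [453.8 148.5 129.6]
-120 1 [500, 100, 400] [ 0.5   0.87 -0.  ] [-1.21  0.56  1.06  2.15 -0.69  0.82 -1.81] [ 1.54  0.95 -1.48  2.28 -1.19  0.62 -0.73]
-120 1 [550, 150, 400] [ 0.5   0.87 -0.  ] [-1.21  0.56  1.06  2.15 -0.69  0.82 -1.81] [-0.49  0.42  0.89  2.32  4.4   1.75 -0.6 ]
-120 1 [450, -50, 400] [ 0.5   0.87 -0.  ] [-1.21  0.56  1.06  2.15 -0.69  0.82 -1.81] [ 1.18  0.4  -0.45  2.18 -1.28  1.57 -0.62]
-120 -1 [450, -50, 400] [-0.5  -0.87  0.  ] [-1.21  0.56  1.06  2.15 -0.69  0.82 -1.81] [-1.19  1.13  1.33  1.73  0.39  1.66 -1.85]
-90 1 [400, 100, 400] [-0.  1. -0.] [-1.15  0.51  0.96  2.15 -0.6   0.78 -1.37] [ 0.46  0.38 -0.01  2.16 -1.19  1.82 -0.56]
-90 1 [500, 100, 400] [-0.  1. -0.] [-1.15  0.51  0.96  2.15 -0.6   0.78 -1.37] [ 0.38  0.5  -0.01  1.95 -1.28  1.8  -0.66]
-90 1 [450, 250, 400] [-0.  1. -0.] [-1.15  0.51  0.96  2.15 -0.6   0.78 -1.37] [ 0.98  0.69 -1.1   2.12 -1.18  1.1  -0.76]
-90 1 [550, 150, 400] [-0.  1. -0.] [-1.15  0.51  0.96  2.15 -0.6   0.78 -1.37] [
[... 5484 characters left out ...]
.98] [ 0.66  0.96 -0.9   1.44 -0.72  1.71  2.02]
120 -1 [450, -50, 400] [-0.5   0.87  0.  ] [-0.8   0.38  0.49  2.13 -0.28  0.69  1.98] [ 1.16  1.2  -1.34  1.51 -0.34  1.82  1.77]
150 1 [500, 100, 400] [ 0.87 -0.5  -0.  ] [-0.73  0.37  0.41  2.13 -0.23  0.69  2.45] [-1.18  0.21  0.21  2.44  1.61  1.5   0.49]
150 1 [450, 250, 400] [ 0.87 -0.5  -0.  ] [-0.73  0.37  0.41  2.13 -0.23  0.69  2.45] [-1.61  0.37  0.4   2.22  1.34  1.56  0.59]
150 1 [550, 150, 400] [ 0.87 -0.5  -0.  ] [-0.73  0.37  0.41  2.13 -0.23  0.69  2.45] [-1.45  0.34  0.57  2.3   1.6   1.34  0.53]
150 -1 [450, 250, 400] [-0.87  0.5  -0.  ] [-0.73  0.37  0.41  2.13 -0.23  0.69  2.45] [ 0.49  1.24 -1.34  1.39 -0.34  1.79  1.73]
```

View pics/w3.png

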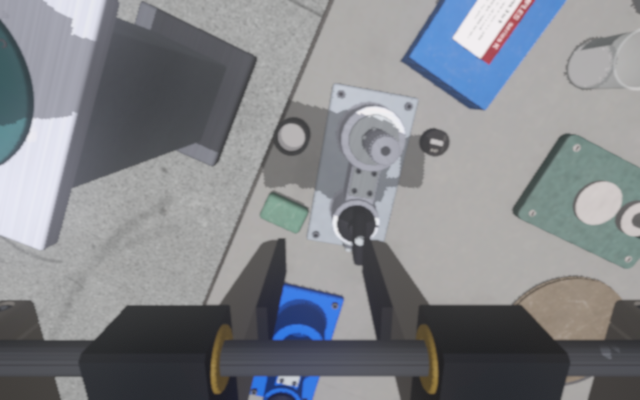

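The wing at (357,235) now lies along the stand's long axis, so the knob is free. The spindle top is at (383,150). Next: grip the spindle with closing heading 120°, check forces, and draw it up.

```bash
python3 - <<'E'
from h import *
h=np.deg2rad(120); S=np.array([455.6,148.4])
def st(m):
    o=robot.observe(); print(m,round(o['t'],2),round(o['grip_width']*92,1),np.round(o['contact_force'],1),np.round(o['wrist_torque'],2),o['tcp_pos'].round(1) if hasattr(o['tcp_pos'],'round') else o['tcp_pos']); return o
robot.movep([*S,190],down(h)); grip(0.42); 
robot.servo_line([*S,97],feed=100); st('down')
grip(0.0,15); o=st('grip15')
# relax the sideways push: follow where the spindle pushes the tool
f=np.array(o['contact_force'])[:2]
if np.hypot(*f)>4:
    p=np.array(o['tcp_pos'])[:2]; robot.servo_line([*p,97],feed=40); st('relax'); S=p
grip(0.0,45); st('grip45')
robot.servo_line([*S,101],feed=25); o=st('lift4')
if abs(o['contact_force'][2])<12:
    robot.servo_line([*S,165],feed=50); st('lift68')
E
```

```text
down 14.13 39.0 [-0.2  0.3 -0.2] [ 0.07  0.03 -0.01] [456.  148.5  97.5]
grip15 14.51 23.2 [ 1.  -0.4  2.8] [-0.04 -0.07  0.  ] [456.1 148.4  97.4]
grip45 14.72 23.0 [ 0.1 -0.7  5. ] [-0.02 -0.03 -0.03] [456.1 148.4  97.4]
lift4 15.03 23.2 [ 1.2 -0.4 -3.7] [0.09 0.04 0.03] [455.  148.4 100.7]
lift68 16.47 22.9 [ 0.3 -0.1 -3.1] [0.04 0.   0.  ] [455.4 148.3 164.7]
```

It came out freely: the 3.1 N load is the spindle's own weight. Now raise and tip.

```bash
python3 - <<'E'
from h import *
h=np.deg2rad(120); S=np.array([455.6,148.4])
robot.servo_line([*S,380],feed=150)
P0=np.array([*S,380]);P1=np.array([500,100,400])
try:
    for k in range(1,5):
        robot.servo_line(P0+(P1-P0)*k/4,rotation=tipped(h,k*np.pi/8),feed=40)
except robot.IKError as e: print('IK',k,e)
robot.hold(.5)
o=robot.observe(); print(o['t'],o['grip_width']*92,o['grip_force'],np.round(o['contact_force'],1),np.round(o['wrist_torque'],2),np.round(o['tcp_pos'],1),Rn.from_rotvec(o['tcp_rot']).as_matrix()[:,2].round(2),np.round(o['joint_velocities'],3))
for c in ('scene','wrist'):
    im=snap(c,f'e_{c}.png'); ci=viewer.camera_info(c)
    for n in ('spindle','spindle_top'):
        for d in viewer.pinpoint(n,c): print(c,n,round(d['confidence'],2),world(d['at'],ci).round(1))
snap('top')
ct=viewer.camera_info('top')
for n in ('loupe','mount_7','plasticine'):
    for d in viewer.pinpoint(n,'top')[:2]: print(n,round(d['confidence'],2),world(d['at'],ct).round(1))
a=cv2.imread('pics/e_scene.png')[60:360,130:530];b=cv2.imread('pics/e_wrist.png')[150:400,120:520]
cv2.imwrite('pics/e.png',np.vstack([a,b]))
E
```

```text
20.85 22.653756943014557 44.97763752937317 [-0.  -0.2 -2.2] [1.45 0.84 0.03] [500.  100.  400.1] [ 0.5  -0.87 -0.  ] [0.001 0.007 0.    0.003 0.001 0.001 0.   ]
scene spindle 0.97 [543.2  27.6 396.5]
scene spindle_top 0.59 [485.  129.5 399.8]
wrist spindle 0.96 [538.6  26.3 400.7]
wrist spindle 0.52 [491.7 114.8 400.1]
wrist spindle_top 0.73 [480.9 128.3 399.4]
loupe 0.58 [3.837e+02 1.132e+02 1.000e-01]
mount_7 0.68 [532.1  51.1 398.5]
mount_7 0.4 [528.7 168.4   1.9]
plasticine 0.79 [405.4  25.6   0.7]
```

View pics/e.png

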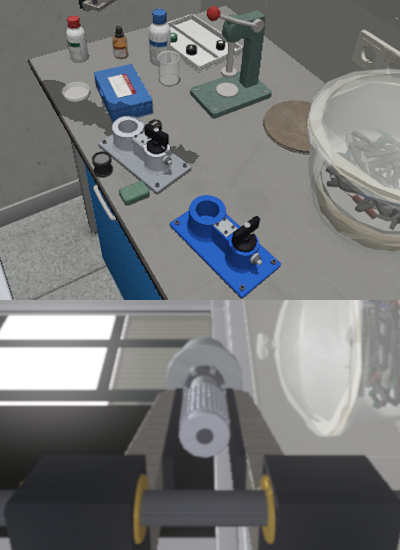

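The sleeve is empty at (127,127). The spindle is in the fingers at (205,400), level at z≈400 mm from end to end, and the bystanders haven't moved. Handing in.

```bash
python3 -c "
from h import *
robot.hold(.3); print(robot.job_done())"
```

```text
the job is handed in; nothing more can be done
None
```

I turned the knob to its free position, drew the spindle straight up out of its sleeve and tipped it level. I handed the job in with it held at rest about 400 mm above the bench; the loupe, loose mount and plasticine had not moved.

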